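# Tighten a speaker port's lock collar with a pin spanner

### The arm

A 7-joint arm with a two-finger parallel gripper is mounted at the origin on the work surface; the furniture and walls round the work are solid. World frame = base frame: x ahead of the robot, y to its left, z up, the work surface at z = 0. Lengths are in m, angles in rad, forces in N, time in s.
With the tool pointing down it reaches from about 0.4 to 0.85 m from the base axis. Payload 4.4 kg.
Tool frame: the origin (TCP) lies between the finger pads; the fingertips stand 25 mm ahead of it and the grasp point (between the pads) lies 6 mm ahead of it; z points along the fingers, y is the direction in which the jaws open and shut (so a half turn about z gives the same grasp; the last joint's range is limited). The gripper opens to 94 mm and grips with 3 to 60 N. Pads are 16 mm wide; open, the fingers measure 119 mm over their backs; the gripper's body (75 mm by 177 mm) begins 78 mm behind the grasp point.
Start: joints at [-1.258, 0.628, 0.038, 1.517, -0.027, 0.996, -0.02], TCP at [0.24, 0.604, 0.23] pointing down, gripper open.
Joint ranges: [-3.06, 3.06], [-0.37, 2.12], [-1.25, 1.32], [0.18, 2.47], [-1.1, 4.24], [0.23, 1.98], [-2.94, 2.94]. Speed limits (rad/s): [2.57, 2.57, 3.14, 3.14, 3.14, 3.14, 3.14].

### API

Orientations are given as a rotation vector (axis times angle).
In Python, from plant import manip gives the robot as it stands. The module is installed in compiled form; this text tells all that it offers.
- The arm moves only by the tool step_arm, never from a script. Its argument "series" is a list of rows, each a list of 3 entries, a list of its own where there are three numbers: the turn, a rotation vector about the world's x, y, z in rad, then the shift along the world's x, y, z in cm, then the opening, from -1 (shut) to 1 (fully open), so that 0 is half open. In form: [[[rx, ry, rz], [dx, dy, dz], jaw], ...]. A call has 1 to 5 rows; each row shifts and turns the commanded pose from where the row before left it; what a row does not reach is not made up. A row lasts 1/10 s, in which the tool goes at most 50 mm and 8.59 degrees, less where a joint would pass 70% of its speed; a pose out of reach is approached as far as the arm can. A call is refused whole if a number of a shift passes 5 or a number of a turn 0.15, either way. A call with a gripper value outside its range is refused whole. The fingers move at their own pace and stop on an object; "newtons" is the grip in N (left out, the last holds). Time passes only in rows, so rows that do not move let the fingers close. It gives the time, the measured TCP pose, the force and the opening at its end, in the units of the state.
- manip.state(): the state, without advancing time (a new reading comes with each control period).
- manip.read_camera(name): name is "side" or "top" or "wrist"; returns a dict with "frame" (480x640x3 uint8, red, green, blue), "fx", "fy", "cx", "cy" (pixels), "dist" ([k1, k2, p1, p2, k3] as OpenCV has them; the pictures are not rectified), "world_to_cam" (4x4, takes a point from world to camera coordinates). Camera axes: x right, y up, looking along -z (the intrinsics and any distortion apply to the point x, -y, -z); pixel columns grow to the right and rows downward; lengths in m; the calibration is good to about 2 mm. A picture is of the moment at which its call begins. There is no depth.
- manip.sign_off(): hands the job in, once; it reports no verdict.
Trained networks look in the newest picture that a camera, given by its name, has taken for a name from the list of things; names that differ only in an ending like _2 or _b are one class to them, and where a whole thing is asked for, a point or a joint stands for the part that bears it (a point fixed in the world has none). Each returns a list of dicts, best first, with "conf" (0 to 1); they miss things now and then, are a little off and sometimes report something else, mostly with a low value. They report only what shows in the picture. A call takes as long as a camera call. They do not tell look-alikes from the thing itself.
- manip.search_frame(camera, name): "at" ([column, row] as shares, 0 to 1, of the picture: columns of its width, rows of its height, amid what is visible of it).
- manip.trace(camera, name): "region" (480x640 bool, what is visible of it) and "at" ([column, row] as shares, 0 to 1, of the picture: columns of its width, rows of its height, amid what is visible of it).
- manip.pinpoint(camera, name): "at" ([column, row] as shares, 0 to 1, of the picture: columns of its width, rows of its height: a listed point, or the origin of a listed thing).
The state is a dict: "time_s": time; "qpos": joint angles; "qd": joint speeds; "joint_efforts": joint torques, N m; "eef_pos": TCP position; "ee_rot": TCP orientation; "ft_force": force on the tool from outside, world axes, zero at the start; "torque": the same for the moment, N m; "width": opening from 0.0 (shut) to 1.0 (fully open).
Only numpy, scipy, OpenCV 4.12 (cv2) and the standard library are available. Lean on these libraries where they do the work, as an engineer would, in place of code of your own. Each camera call takes 0.05 s, during which the arm holds its last target.

### The job

Take the pin spanner from its wooden rest, feel both of its pins fully into the two holes of the loose lock collar on the speaker baffle, and only then turn the collar clockwise (seen from above) until it comes up fully tight against its stop. Turn it with the spanner, not with the fingers, and press and turn gently, with no more than 30 N. Then lift the spanner out and put it back level on its rest, without disturbing the things lying around.

Things in the scene. Friction and masses are not known exactly. Their poses are not given: they have to be found in the camera images.
- baffle: Plywood speaker front lying face up on two battens, fixed: 200 mm (its x) by 330 mm (its y), 18 mm thick, face 60 mm above the bench. Origin: at bench height under the middle of the port cut-out, which is 95 mm from one short edge; a black woofer is fitted 148 mm along its +y. The aluminium lock collar lies over the cut-out.
- port_middle (a point): Middle of the port cut-out (fixed on the baffle, axes alike), 77 mm above the bench, level with the collar's top face. The port floats: the collar's real centre is off this point by up to 4 mm in baffle x and 4 mm in y, unreported, to be found by feel; it resists side shifts up to 10 N. A spring washer lets the collar sink up to 3 mm: 4 N to start, 1 N per mm more, then solid.
- collar (a joint): Turn of the lock collar, rad, growing clockwise seen from above. Flat ring, 110 mm outside, 58 bore, 14 thick, two vertical through holes, 9 mm diameter, 42 mm either side of its centre. The line of holes points (0.6 - value) rad anticlockwise from baffle x. Starts between 0 and 0.3; hard stop (tight) at 1.25. Drags with 0.25 N m, stays where left.
- spanner: Pin spanner, 0.3 kg, loose. Steel bar 108 mm (its x) by 22 by 10 mm thick; two round pins, 6.4 mm diameter, ends bevelled, stand 10 mm down from its underside at x = +42 and -42 mm; upright flat-sided black rubber grip on top, 50 mm (x) by 16 mm (y), from 10 to 56 mm above the underside. Origin: middle of the bar's underside, z up. Same after a half turn.
- rest: Light wooden rest block, fixed, 58 mm (x) by 64 mm (y), top 30 mm above the bench; two ridges 6 mm high along x, 33 mm apart inside. Origin: middle of its underside, at bench height. The spanner's bar lies on the top between the ridges, along the rest's x, middle over middle, pins hanging clear of the two ends.
- wax_tin: Round tan tin with a black lid, 67 mm wide, 64 mm high, loose bystander. Origin at the middle of its underside.
- tape_masking: Roll of masking tape lying flat, 100 mm wide, 25 mm high, loose bystander. Origin at the middle of its underside.
- tweeter: Dome tweeter standing on its magnet, 76 mm wide, 37 mm high, loose bystander. Origin at the middle of its underside.
There are look-alikes about, which are no part of the job. There is more than one size of the rest; the job needs the middle-sized.

How it is judged:
By the outcome, as a careful person would: the job done as asked, in the order asked, and still so for the second after the job is handed in, with the robot touching nothing.
It also fails if it takes over 61 s, if anything falls off the work surface, if the arm or the gripper's body presses on something with over 40 N, if the wrist force passes 120 N, or if a joint passes its speed limit or range.

## Working session

There is one attempt and no reset: what is moved stays moved. The work goes in short steps, Python scripts to look and compute and a tool call to move; the robot and the scene stay as the last step left them, time stands still between calls to the robot, and variables do not carry over. Pictures are saved under pics/ and viewed, and the job is handed in when it is done.

Besides the shell and the picture viewer there is one more tool, called after "Emit:" as name(argument=value, ...) on one line, values as JSON. step_arm: Moves the arm, as the interface text tells. Its arguments: {"type":"object","properties":{"series":{"type":"array","items":{"type":"array"}},"newtons":{"type":"number"}},"required":["series"]}

```bash
mkdir -p pics; ls; python3 - <<'E'
from plant import manip
import cv2,numpy as np
s=manip.state();print(s)
for c in ["top","side","wrist"]:
    r=manip.read_camera(c);cv2.imwrite(f"pics/{c}0.png",r["frame"][:,:,::-1])
    print(c,r["fx"],r["fy"],r["cx"],r["cy"],r["dist"]);print(np.round(r["world_to_cam"],4))
    for n in ["baffle","port_middle","collar","spanner","rest","wax_tin","tape_masking","tweeter"]:
        for f in [manip.pinpoint]:
            try: print(n,[(round(d["conf"],2),np.round(np.array(d["at"])*[640,480],1).tolist()) for d in f(c,n)])
            except Exception as e: print(n,e)
print(manip.state()["time_s"])
E
```

```text
pics
{'time_s': 0.0, 'qpos': array([-1.25779609,  0.62929665,  0.03844536,  1.51836875, -0.02700459,
        0.99629449, -0.02002799]), 'qd': array([ 7.43753189e-04, -9.49117564e-04,  3.44291406e-04,  5.33014305e-05,
       -1.81297716e-03, -1.10707825e-03, -1.15558331e-03]), 'joint_efforts': array([-9.97382303e-04, -5.49727857e+01,  1.14315458e+00, -1.86625367e+01,
       -5.22661780e-02,  2.37173843e-02,  1.59713331e-04]), 'eef_pos': array([0.24011778, 0.60335467, 0.22958597]), 'ee_rot': array([-5.91456149e-01, -3.08507895e+00,  2.85826338e-03]), 'ft_force': array([ 0.74084152, -0.4667016 ,  0.35455758]), 'torque': array([-0.01495167,  0.01408637,  0.05499846]), 'width': 0.9988638608381274}
top 546.3525519276246 546.3525519276246 326.6781468204673 229.5941327918442 [-0.15299567  0.          0.          0.          0.        ]
[[ 0.0297 -0.9996  0.0015 -0.1832]
 [ 0.9744  0.0293  0.223  -0.596 ]
 [-0.2229 -0.0052  0.9748 -1.2312]
 [ 0.      0.      0.      1.    ]]
baffle [(0.58, [259.0, 271.5])]
port_middle [(0.6, [253.9, 271.1])]
collar it knows: baffle, port_middle, rest, spanner
[... 694 characters left out ...]
x_tin
spanner []
rest [(0.87, [297.1, 324.0]), (0.68, [301.7, 278.8]), (0.63, [202.7, 281.7])]
wax_tin [(0.57, [394.9, 264.3])]
tape_masking [(0.87, [225.5, 353.6])]
tweeter [(0.59, [385.5, 329.7])]
wrist 424.75347676845576 424.75347676845576 315.55819852599205 243.9631247165015 [-0.00230727  0.          0.          0.          0.        ]
[[ 3.702e-01  9.289e-01  6.000e-04 -6.495e-01]
 [-8.925e-01  3.559e-01 -2.772e-01  2.860e-02]
 [-2.577e-01  1.021e-01  9.608e-01 -3.914e-01]
 [ 0.000e+00  0.000e+00  0.000e+00  1.000e+00]]
baffle []
port_middle []
collar it knows: baffle, port_middle, rest, spanner, tape_masking, tweeter, wax_tin
spanner []
rest []
wax_tin []
tape_masking []
tweeter []
1.2
```

View pics/top0.png

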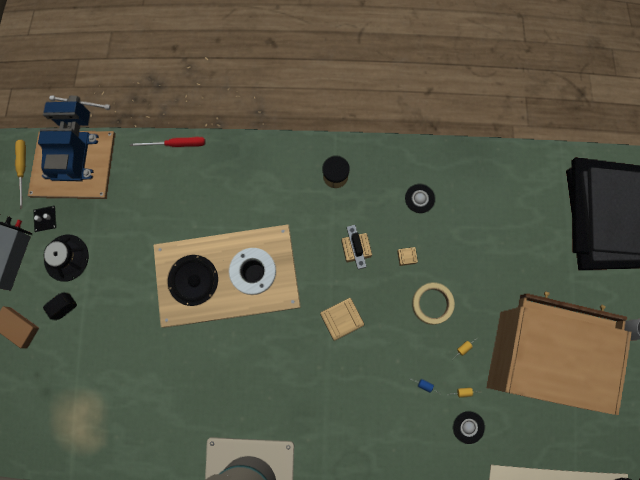

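View pics/side0.png

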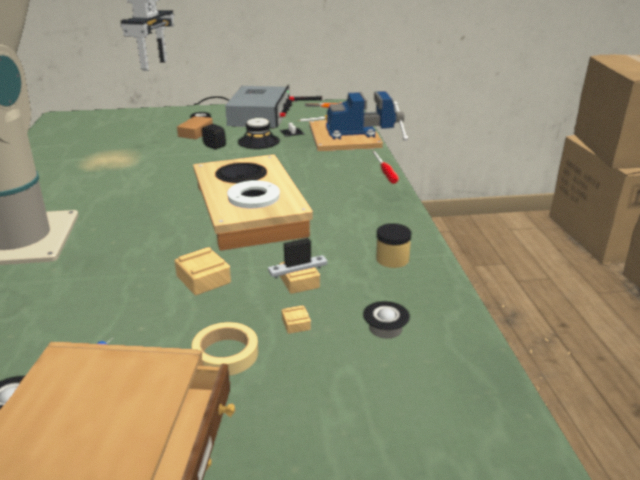

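View pics/wrist0.png

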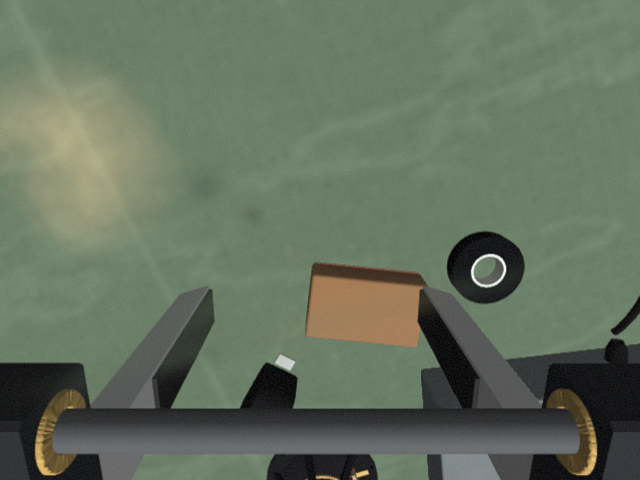

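```bash
cat > h.py <<'E'
from plant import manip
import cv2,numpy as np
from scipy.spatial.transform import Rotation as R
def cam(n,save=None):
    r=manip.read_camera(n)
    if save: cv2.imwrite(f"pics/{save}.png",r["frame"][:,:,::-1])
    return r
def unproj(r,uv,z):
    K=np.array([[r["fx"],0,r["cx"]],[0,r["fy"],r["cy"]],[0,0,1]])
    p=cv2.undistortPoints(np.array(uv,float).reshape(-1,1,2),K,np.array(r["dist"])).reshape(-1,2)
    d=np.c_[p[:,0],-p[:,1],-np.ones(len(p))]
    W=np.array(r["world_to_cam"]);Rm=W[:3,:3];o=-Rm.T@W[:3,3]
    d=d@Rm
    t=(z-o[2])/d[:,2]
    return o+d*t[:,None]
def proj(r,P):
    W=np.array(r["world_to_cam"]);c=np.atleast_2d(P)@W[:3,:3].T+W[:3,3]
    K=np.array([[r["fx"],0,r["cx"]],[0,r["fy"],r["cy"]],[0,0,1]])
    c=c*[1,-1,-1]
    return cv2.projectPoints(c,np.zeros(3),np.zeros(3),K,np.array(r["dist"]))[0].reshape(-1,2)
def px(d): return np.array(d["at"])*[640,480]
def tool():
    s=manip.state();M=R.from_rotvec(s["ee_rot"]).as_matrix()
    print("t",round(s["time_s"],2),"p",np.round(s["eef_pos"]*1000,1),"z",np.round(M[:,2],4),"y-yaw",round(np.arctan2(M[1,1],M[0,1]),4),"F",np.round(s["ft_force"],2),"T",np.round(s["torque"],2),"w",round(s["width"],3),"q",np.round(s["qpos"],2))
    return s,M
E
python3 - <<'E'
from h import *
r=cam("top")
for n,z in [("spanner",.03),("rest",0),("wax_tin",0),("tape_masking",0),("tweeter",0),("port_middle",.077),("baffle",0)]:
    for d in manip.pinpoint("top",n): print(n,round(d["conf"],2),np.round(unproj(r,px(d),z)[0]*1000))
r2=cam("side")
for n,z in [("rest",0),("wax_tin",0),("tape_masking",0),("tweeter",0),("port_middle",.077),("baffle",0)]:
    for d in manip.pinpoint("side",n): print(n,round(d["conf"],2),np.round(unproj(r2,px(d),z)[0]*1000))
f=r["frame"][215:350,220:440,::-1];cv2.imwrite("pics/topc.png",cv2.resize(f,None,fx=3.6,fy=3.6,interpolation=cv2.INTER_CUBIC))
E
```

```text
spanner 0.59 [ 564. -237.   30.]
spanner 0.49 [ 438. -415.   30.]
rest 0.94 [ 576. -231.    0.]
rest 0.89 [ 556. -358.    0.]
rest 0.88 [ 391. -210.    0.]
wax_tin 0.74 [ 751. -182.    0.]
tape_masking 0.81 [ 431. -427.    0.]
tweeter 0.79 [ 706. -393.    0.]
port_middle 0.78 [495.   6.  77.]
port_middle 0.75 [ 561. -236.   77.]
baffle 0.95 [500.  -4.   0.]
baffle 0.18 [502.  14.   0.]
rest 0.9 [ 555. -367.    0.]
rest 0.88 [ 385. -210.    0.]
rest 0.69 [ 575. -236.    0.]
rest 0.45 [ 436. -427.    0.]
wax_tin 0.65 [ 755. -189.    0.]
tape_masking 0.62 [ 435. -425.    0.]
tweeter 0.61 [ 693. -397.    0.]
port_middle 0.87 [488.   1.  77.]
baffle 0.56 [494.  -4.   0.]
```

View pics/topc.png

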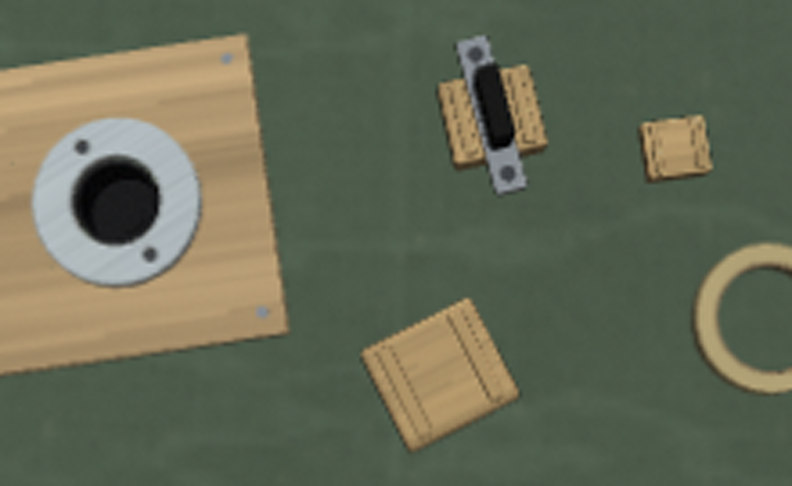

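```bash
python3 - <<'E'
from h import *
s,M=tool()
r=cam("wrist")
W=r["world_to_cam"];o=-W[:3,:3].T@W[:3,3]
print("cam in tool",M.T@(o-s["eef_pos"]), "fwd in tool",M.T@(-W[2,:3]))
for z in(0,.077):print(z,[np.round(M.T@(unproj(r,uv,z)[0]-s["eef_pos"]),3).tolist() for uv in [(320,100),(320,240),(320,400)]])
print(proj(r,s["eef_pos"]+M[:,2]*.19),proj(r,s["eef_pos"]+M[:,2]*.025))
t=cam("top")
sc=3.6
c=lambda p:(np.array(p)+.5)/sc-.5+[220,215]
h1,h2=unproj(t,[c((82,147)),c((150,254))],.077);print("holes",h1,h2,(h1+h2)/2,np.linalg.norm(h1-h2),np.arctan2(*(h1-h2)[1::-1]))
h1,h2=unproj(t,[c((476,53)),c((508,174))],.040);print("bar",h1,h2,(h1+h2)/2,np.linalg.norm(h1-h2),np.arctan2(*(h1-h2)[1::-1]))
E
```

```text
t 1.95 p [240.4 603.9 230.5] z [-0.  0. -1.] y-yaw 1.1919 F [ 0.45 -0.59  0.66] T [ 0.01  0.02 -0.03] w 0.999 q [-1.26  0.63  0.04  1.52 -0.03  1.   -0.02]
cam in tool [ 0.08072847 -0.00074277 -0.15386365] fwd in tool [-2.77223754e-01  3.91831596e-04  9.60805306e-01]
0 [[0.098, 0.003, 0.23], [-0.026, 0.004, 0.23], [-0.201, 0.004, 0.23]]
0.077 [[0.095, 0.002, 0.153], [-0.005, 0.003, 0.153], [-0.145, 0.003, 0.153]]
[[316.27505478 222.57526915]] [[317.04762347 305.14470766]]
holes [0.5309071  0.03001109 0.077     ] [ 0.46255688 -0.01817343  0.077     ] [0.49673199 0.00591883 0.077     ] 0.08362714978490121 0.6140504343281047
bar [ 0.60985806 -0.22636296  0.04      ] [ 0.52782783 -0.24932287  0.04      ] [ 0.56884294 -0.23784292  0.04      ] 0.08518283404394407 0.2729120211015675
```

Emit:
step_arm(series=[[[0,0,-0.13],[1.8,-4.3,0.1],1],[[0,0,-0.13],[1.8,-4.3,0.1],1],[[0,0,-0.13],[1.8,-4.3,0.1],1],[[0,0,-0.13],[1.8,-4.3,0.1],1],[[0,0,-0.13],[1.8,-4.3,0.1],1]])

```text
time_s: 2.55
eef_pos: [0.3309, 0.3873, 0.2358]
ee_rot: [1.553, 2.731, 0.001]
ft_force: [1.0, -0.5, -0.6]
width: 1.002
```

Emit:
step_arm(series=[[[0,0,-0.13],[1.8,-4.3,0.1],1],[[0,0,-0.13],[1.8,-4.3,0.1],1],[[0,0,-0.13],[1.8,-4.3,0.1],1],[[0,0,-0.13],[1.8,-4.3,0.1],1],[[0,0,-0.13],[1.8,-4.3,0.1],1]])

```text
time_s: 3.05
eef_pos: [0.4209, 0.1724, 0.2409]
ee_rot: [-2.343, -2.092, -0.002]
ft_force: [0.8, 0.0, -0.3]
width: 0.995
```

Emit:
step_arm(series=[[[0,0,-0.13],[1.8,-4.3,0.1],1],[[0,0,-0.13],[1.8,-4.3,0.1],1],[[0,0,-0.13],[1.8,-4.3,0.1],1],[[0,0,-0.13],[1.8,-4.0,0],1],[[0,0,0],[0,0,0],1]])

```text
time_s: 3.55
eef_pos: [0.4946, -0.0016, 0.2443]
ee_rot: [2.802, 1.408, 0.003]
ft_force: [-0.2, 0.3, -0.1]
width: 0.999
```

```bash
python3 - <<'E'
from h import *
tool();r=cam("wrist","w1");tool()
for n in ["port_middle","baffle"]:
  for d in manip.pinpoint("wrist",n): print(n,d["conf"],px(d),unproj(r,px(d),.077 if n[0]=='p' else 0))
E
```

```text
t 3.55 p [494.6  -1.6 244.3] z [ 0.0039 -0.004  -1.    ] y-yaw -0.6395 F [-0.16  0.29 -0.12] T [-0.05  0.12  0.02] w 0.999 q [-0.47  0.44  0.6   1.94 -0.32  0.85 -0.35]
t 3.6 p [493.2   1.8 243.8] z [ 0.0013 -0.0015 -1.    ] y-yaw -0.6337 F [-0.01  1.08 -0.09] T [0.   0.12 0.03] w 1.0 q [-0.48  0.44  0.59  1.94 -0.32  0.85 -0.35]
port_middle 0.9 [311.424 222.288] [[0.49609836 0.0036171  0.077     ]]
port_middle 0.71 [514.88 362.88] [[ 0.56191243 -0.20015098  0.077     ]]
baffle 0.6 [309.184 205.488] [[0.49317367 0.0037388  0.        ]]
```

View pics/w1.png

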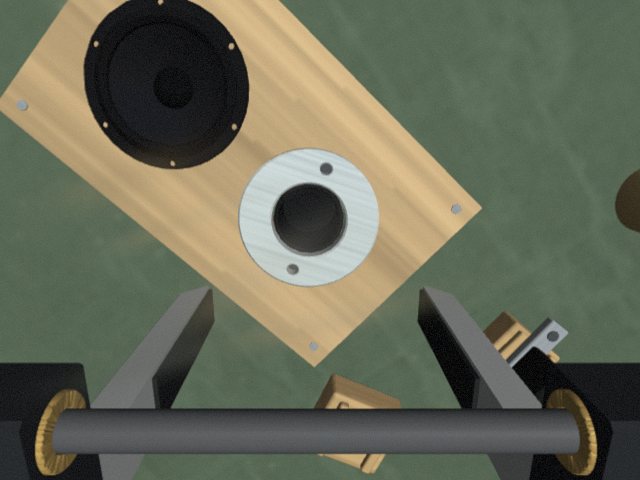

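```bash
cat >> h.py <<'E'
def blob(r,uv,w=9,thr=None):
    g=cv2.cvtColor(r["frame"],cv2.COLOR_RGB2GRAY).astype(float)
    u,v=[int(round(x)) for x in uv]
    p=g[v-w:v+w+1,u-w:u+w+1]; wt=np.clip((np.median(p)-20)-p,0,None)
    yy,xx=np.mgrid[v-w:v+w+1,u-w:u+w+1]
    return np.array([(xx*wt).sum(),(yy*wt).sum()])/wt.sum()
def holes(r,a,b,z=.077,w=9):
    pa,pb=blob(r,a,w),blob(r,b,w)
    A,B=unproj(r,[pa,pb],z)
    print("px",pa,pb,"pts",A,B,"mid",(A+B)/2,"d",np.linalg.norm(A-B),"yaw",np.arctan2(*(A-B)[1::-1]));return A,B
E
python3 - <<'E'
from h import *
r=cam("wrist","w2");tool()
holes(r,(327,169),(293,269))
g=cv2.cvtColor(r["frame"],cv2.COLOR_RGB2HSV)
m=((g[...,1]<50)&(g[...,2]>140)).astype(np.uint8);m[290:]=0
n,l,st,ce=cv2.connectedComponentsWithStats(m);i=1+np.argmax(st[1:,4]);print(st[i],ce[i])
c=max(cv2.findContours((l==i).astype(np.uint8),0,1)[0],key=cv2.contourArea)[:,0]
P=unproj(r,c,.077)[:,:2];A=np.c_[2*P,np.ones(len(P))];x=np.linalg.lstsq(A,(P**2).sum(1),rcond=None)[0]
print("ring",x[:2],np.sqrt(x[2]+x[0]**2+x[1]**2))
# screws & board corners
s=unproj(r,[(456,209),(313,346),(23,105)],.06);print(s)
print(unproj(r,[(480,208),(315,365),(0,104)],.06))
f=r["frame"][130:310,220:400,::-1];cv2.imwrite("pics/w2c.png",cv2.resize(f,None,fx=3.3,fy=3.3,interpolation=cv2.INTER_CUBIC))
E
```

```text
t 3.75 p [491.9   6.3 243.3] z [-8.e-04  1.e-03 -1.e+00] y-yaw -0.6256 F [-0.39 -0.39  0.42] T [-0.02  0.12 -0.05] w 1.0 q [-0.48  0.44  0.59  1.94 -0.32  0.85 -0.35]
px [333.73821388 174.10904561] [299.55941879 273.44006227] pts [0.52813879 0.03193713 0.077     ] [ 0.46037583 -0.01649565  0.077     ] mid [0.49425731 0.00772074 0.077     ] d 0.08329197520625828 yaw 0.6205491162627472
[  248   154   141   136 10757] [317.62591801 221.99219113]
ring [0.49530126 0.00666917] 0.05423441880074628
[[ 0.59125654 -0.05082909  0.06      ]
 [ 0.42512352 -0.08302114  0.06      ]
 [ 0.36731691  0.21031052  0.06      ]]
[[ 0.60735098 -0.06148132  0.06      ]
 [ 0.41533268 -0.09953243  0.06      ]
 [ 0.35374587  0.22106428  0.06      ]]
```

View pics/w2c.png

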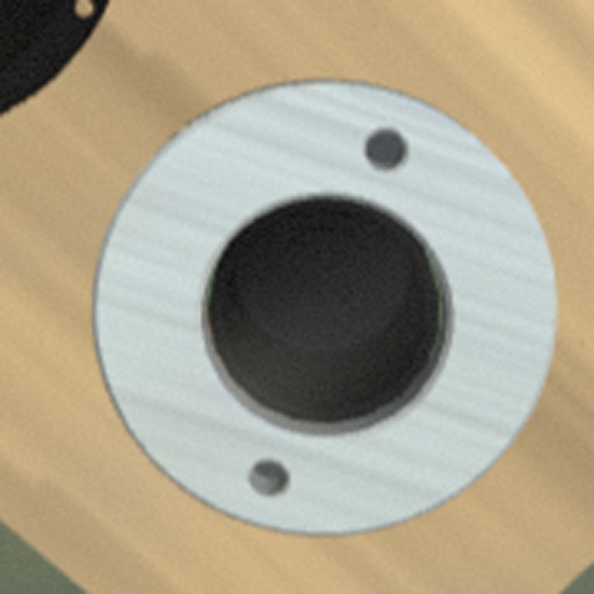

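Emit:
step_arm(series=[[[0,0,-0.13],[1.5,-4.7,0.1],1],[[0,0,-0.13],[1.5,-4.7,0.1],1],[[0,0,-0.13],[1.5,-4.7,0.1],1],[[0,0,-0.13],[1.5,-4.7,0],1],[[0,0,-0.13],[1.5,-4.5,0],1]])

```text
time_s: 4.25
eef_pos: [0.5683, -0.2276, 0.2464]
ee_rot: [-3.107, -0.456, -0.001]
ft_force: [0.6, 0.6, -0.6]
width: 0.998
```

Emit:
step_arm(series=[[[0,0,-0.02],[0.2,-1.0,0],1],[[0,0,0],[0,0,0],1],[[0,0,0],[0,0,0],1]])

```text
time_s: 4.55
eef_pos: [0.5694, -0.235, 0.246]
ee_rot: [-3.109, -0.433, 0.001]
ft_force: [-0.4, 0.3, -0.4]
width: 1.005
```

```bash
python3 - <<'E'
from h import *
tool();r=cam("wrist","w3");tool()
for n in ["spanner","rest"]:
  for d in manip.pinpoint("wrist",n): print(n,d["conf"],px(d),unproj(r,px(d),.03 if n[0]=='s' else 0))
E
```

```text
t 4.55 p [ 569.4 -235.   246. ] z [-9.0e-04  2.8e-03 -1.0e+00] y-yaw -1.294 F [-0.36  0.34 -0.44] T [ 0.02  0.17 -0.03] w 1.005 q [-0.08  0.66  0.73  1.61 -0.49  1.06 -0.5 ]
t 4.6 p [ 569.5 -234.7  246.1] z [-5.0e-04  2.8e-03 -1.0e+00] y-yaw -1.2936 F [ 0.72 -0.3  -0.7 ] T [-0.03  0.15 -0.02] w 1.002 q [-0.08  0.66  0.73  1.61 -0.49  1.06 -0.5 ]
spanner 0.96 [316.416 219.792] [[ 0.56622455 -0.23662083  0.03      ]]
rest 0.85 [246.592 359.28 ] [[ 0.39326798 -0.20854704  0.        ]]
rest 0.71 [436.992 260.112] [[ 0.55300914 -0.36438868  0.        ]]
rest 0.61 [317.184 211.584] [[ 0.56760837 -0.23695449  0.        ]]
```

View pics/w3.png

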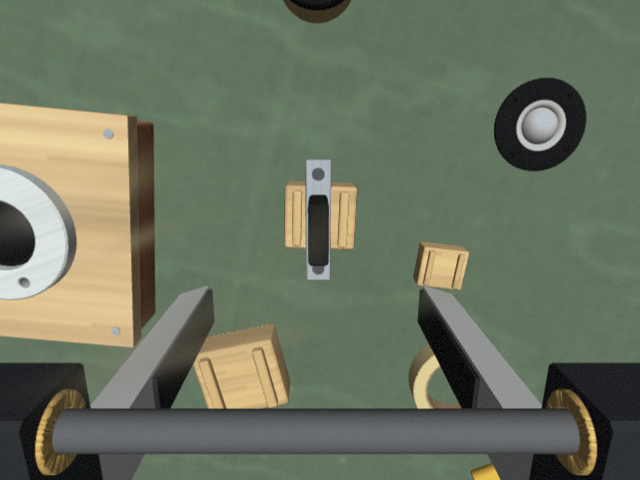

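```bash
python3 - <<'E'
from h import *
r=cam("wrist");s,M=tool()
m=manip.trace("wrist","spanner")[0]["region"]
# bar ends corners, width at ends
ys,xs=np.where(m);print(ys.min(),ys.max())
A,B=unproj(r,[(318.3,174.3),(317.8,269.2)],.040);print((A+B)/2,np.linalg.norm(A-B),np.arctan2(*(A-B)[1::-1]))
e=unproj(r,[(318.3,159.5),(318,280)],.040);print(e.mean(0),np.linalg.norm(e[0]-e[1]))
f=r["frame"][145:295,270:370,::-1];cv2.imwrite("pics/w4c.png",cv2.resize(f,None,fx=4,fy=4,interpolation=cv2.INTER_CUBIC))
E
```

```text
t 4.75 p [ 569.6 -235.7  246.6] z [ 3.0e-04  1.5e-03 -1.0e+00] y-yaw -1.2947 F [ 0.02  0.18 -1.44] T [ 0.02  0.12 -0.04] w 0.999 q [-0.08  0.66  0.73  1.61 -0.49  1.06 -0.5 ]Traceback (most recent call last):
  File "<stdin>", line 3, in <module>
IndexError: list index out of range
```

```bash
python3 - <<'E'
from h import *
r=cam("wrist");s,M=tool()
f=r["frame"][145:295,270:370,::-1];cv2.imwrite("pics/w4c.png",cv2.resize(f,None,fx=4,fy=4,interpolation=cv2.INTER_CUBIC))
A,B=unproj(r,[(318.3,174.3),(317.8,269.2)],.040);print((A+B)/2,np.linalg.norm(A-B),np.arctan2(*(A-B)[1::-1]))
e=unproj(r,[(318.3,159.5),(318,280)],.040);print(e.mean(0),np.linalg.norm(e[0]-e[1]))
E
```

```text
t 4.85 p [ 569.6 -236.6  246.7] z [ 4.e-04  9.e-04 -1.e+00] y-yaw -1.2959 F [ 0.57 -0.84  0.12] T [-0.02  0.13  0.  ] w 0.999 q [-0.08  0.66  0.73  1.61 -0.49  1.06 -0.5 ]
[ 0.56613831 -0.23973056  0.04      ] 0.08473076106501001 0.27149852125756335
[ 0.56709616 -0.23955084  0.04      ] 0.10736814572619756
```

View pics/w4c.png

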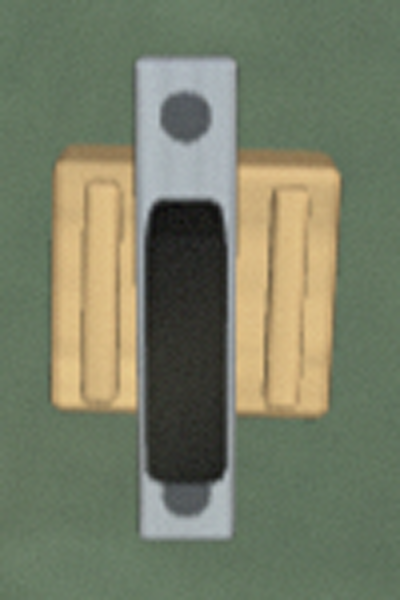

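Emit:
step_arm(series=[[[0,0,0],[-0.1,0,-4],-0.1],[[0,0,0],[0,0,-4],-0.1],[[0,0,0],[0,0,-4],-0.1],[[0,0,0],[0,0,-3],-0.1],[[0,0,0],[0,0,-1.6],-0.1]])

```text
time_s: 5.35
eef_pos: [0.5672, -0.2366, 0.078]
ee_rot: [-3.11, -0.428, 0.005]
ft_force: [-0.9, -0.0, 0.1]
width: 0.614
```

Emit:
step_arm(series=[[[0,0,0],[0,0,-1],-0.1],[[0,0,0],[0,0,0],-0.1],[[0,0,0],[0,0,0],-0.1]])

```text
time_s: 5.65
eef_pos: [0.5692, -0.2386, 0.0717]
ee_rot: [3.111, 0.427, 0.003]
ft_force: [-0.2, 0.4, 0.4]
width: 0.453
```

```bash
python3 - <<'E'
from h import *
tool();r=cam("wrist","w5");tool();cam("side","s5")
E
```

```text
t 5.65 p [ 569.2 -238.6   71.7] z [ 0.0019 -0.001  -1.    ] y-yaw -1.298 F [-0.21  0.37  0.43] T [-0.07  0.11 -0.05] w 0.453 q [ 0.02  0.86  0.57  1.75 -0.67  0.73 -0.36]
t 5.7 p [ 569.3 -238.7   72. ] z [ 0.0025 -0.0011 -1.    ] y-yaw -1.298 F [-0.27  0.59 -0.05] T [-0.02  0.16 -0.02] w 0.455 q [ 0.02  0.86  0.57  1.75 -0.67  0.73 -0.36]
```

View pics/w5.png

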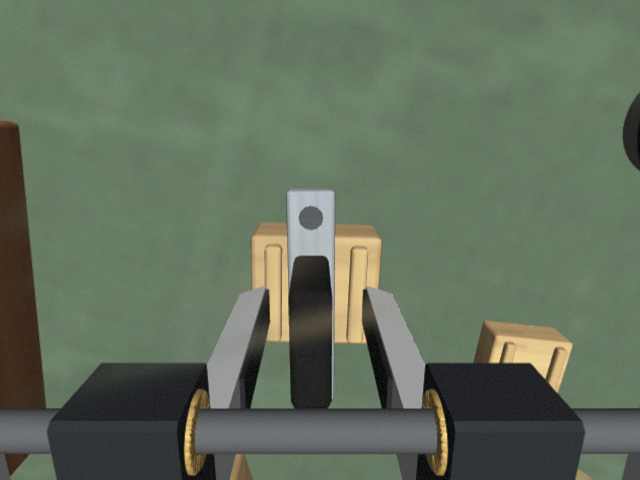

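Emit:
step_arm(series=[[[0,0,0],[0,0,0],-1],[[0,0,0],[0,0,0],-1],[[0,0,0],[0,0,0],-1],[[0,0,0],[0,0,0],-1],[[0,0,0],[0,0,0],-1]], newtons=50)

```text
time_s: 6.25
eef_pos: [0.5683, -0.2375, 0.0707]
ee_rot: [-3.111, -0.427, -0.0]
ft_force: [-0.1, 1.4, 3.4]
width: 0.166
```

```bash
python3 - <<'E'
from h import *
s,M=tool();r=cam("wrist","w6");s,M=tool()
f=r["frame"][170:430,210:430,::-1];cv2.imwrite("pics/w6c.png",cv2.resize(f,None,fx=2.3,fy=2.3,interpolation=cv2.INTER_CUBIC))
E
```

```text
t 6.25 p [ 568.3 -237.5   70.7] z [-1.0e-04  1.1e-03 -1.0e+00] y-yaw -1.2978 F [-0.15  1.37  3.35] T [0.41 0.35 0.02] w 0.166 q [ 0.02  0.86  0.57  1.75 -0.67  0.73 -0.35]
t 6.3 p [ 568.3 -237.5   70.7] z [-1.e-04  1.e-03 -1.e+00] y-yaw -1.2978 F [-1.31  1.76  4.07] T [0.48 0.38 0.02] w 0.164 q [ 0.02  0.86  0.57  1.75 -0.67  0.73 -0.35]
```

View pics/w6c.png

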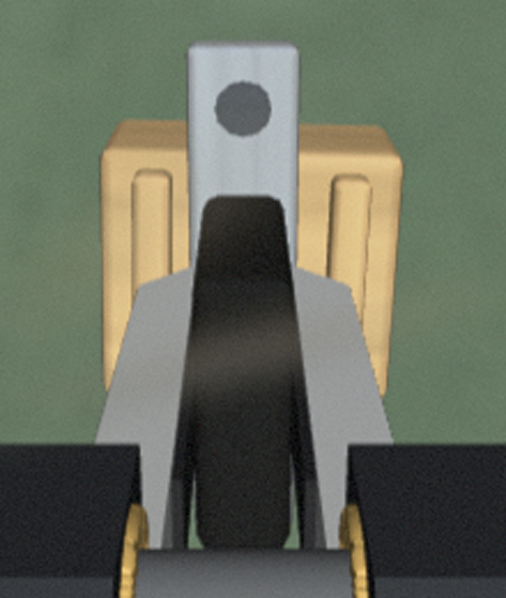

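```bash
python3 - <<'E'
from h import *
r=cam("wrist");s,M=tool()
b=blob(r,(315.4,217),14);print(b)
for p in (b,(315.4,217.2),(315.4,189.5)):
  P=unproj(r,p,.040)[0];print(np.round(M.T@(P-s["eef_pos"])*1000,1))
E
```

```text
t 6.35 p [ 568.4 -237.4   70.7] z [-1.0e-04  1.1e-03 -1.0e+00] y-yaw -1.2977 F [-0.83  2.48  4.99] T [0.58 0.4  0.05] w 0.17 q [ 0.02  0.86  0.57  1.75 -0.67  0.73 -0.35]
[308.33333333 210.66666667]
[42.7 -2.6 30.7]
[39.8  0.6 30.7]
[52.1  0.6 30.7]
```

Emit:
step_arm(series=[[[0,0,0],[0,0,0.5],-1],[[0,0,0],[0,0,1.5],-1],[[0,0,0],[0,0,2.5],-1],[[0,0,0],[0,0,2.5],-1],[[0,0,0],[0,0,2],-1]])

```text
time_s: 6.85
eef_pos: [0.5685, -0.2389, 0.1626]
ee_rot: [3.111, 0.426, 0.001]
ft_force: [0.0, 0.7, -3.2]
width: 0.168
```

Emit:
step_arm(series=[[[0,0,0.04],[-0.7,2,0],-1],[[0,0,0.06],[-1.2,4,0],-1],[[0,0,0.06],[-1.2,4.4,0],-1],[[0,0,0.06],[-1.2,4.4,0],-1],[[0,0,0.06],[-1.2,4.4,0],-1]])

```text
time_s: 7.35
eef_pos: [0.5129, -0.045, 0.1613]
ee_rot: [3.021, 0.859, 0.002]
ft_force: [1.0, -0.2, -3.2]
width: 0.165
```

Emit:
step_arm(series=[[[0,0,0.064],[-1.1,3.5,0],-1],[[0,0,0],[-0.5,1.8,0],-1],[[0,0,0],[0,0,0],-1],[[0,0,0],[0,0,0],-1],[[0,0,0],[0,0,0],-1]])

```text
time_s: 7.85
eef_pos: [0.4981, 0.0052, 0.161]
ee_rot: [2.993, 0.95, 0.002]
ft_force: [-0.4, -0.6, -3.2]
width: 0.165
```

```bash
python3 - <<'E'
from h import *
s,M=tool();r=cam("wrist","w7");s,M=tool();cam("side","s7")
E
```

```text
t 7.85 p [498.1   5.2 161. ] z [ 0.0016 -0.0012 -1.    ] y-yaw -0.9563 F [-0.42 -0.63 -3.22] T [-0.03  0.03 -0.01] w 0.165 q [-0.48  0.59  0.61  2.02 -0.53  0.69 -0.48]
t 7.9 p [497.9   5.1 160.9] z [ 0.0012 -0.0011 -1.    ] y-yaw -0.9565 F [-0.11  0.03 -3.63] T [-0.06  0.11 -0.01] w 0.168 q [-0.48  0.59  0.61  2.02 -0.53  0.69 -0.48]
```

View pics/w7.png

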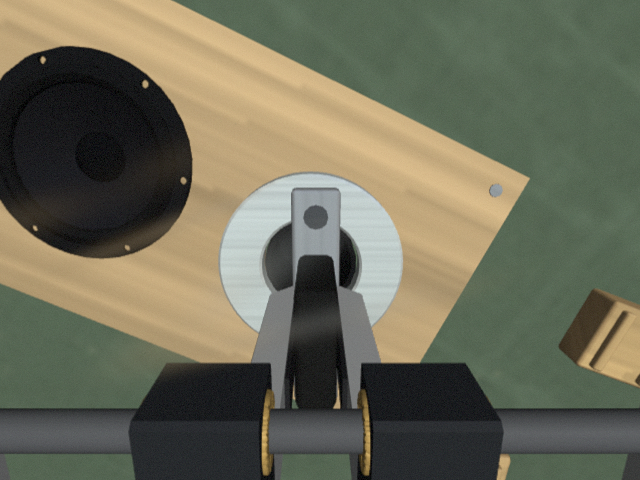

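View pics/s7.png

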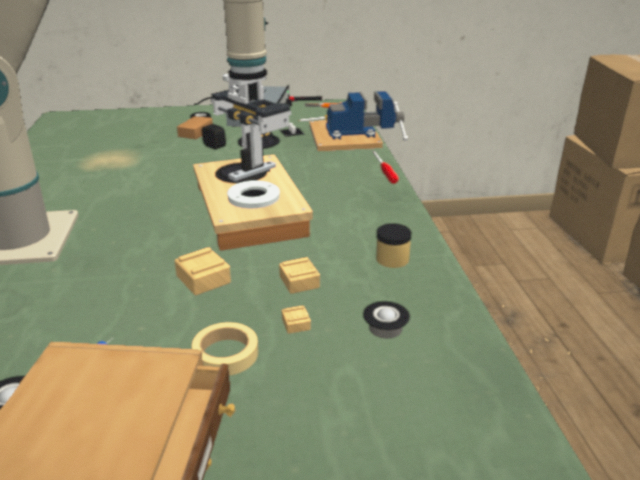

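```bash
cat >> h.py <<'E'
def ring(r,vmax,z=.077,rad=.055):
    from scipy.optimize import least_squares
    g=cv2.cvtColor(r["frame"],cv2.COLOR_RGB2HSV)
    m=((g[...,1]<45)&(g[...,2]>150)).astype(np.uint8)
    n,l,st,ce=cv2.connectedComponentsWithStats(m);i=1+np.argmax(st[1:,4])
    c=max(cv2.findContours((l==i).astype(np.uint8),0,1)[0],key=cv2.contourArea)[:,0]
    c=cv2.convexHull(c)[:,0];c=c[c[:,1]<vmax]
    P=unproj(r,c,z)[:,:2]
    f=least_squares(lambda x:np.hypot(*(P-x[:2]).T)-x[2],[*P.mean(0),rad],loss="soft_l1",f_scale=.0005)
    print("ring",f.x,len(c),"rms",np.sqrt(np.mean(f.fun**2)));return f.x[:2]
E
python3 - <<'E'
from h import *
r=cam("wrist","w8");s,M=tool()
x=ring(r,325)
print("collar in tool",M.T@(np.r_[x,.077]-s["eef_pos"]))
for p in ((315.8,217.),(316,189)):
  P=unproj(r,p,s["eef_pos"][2]-.0307)[0];print(np.round(M.T@(P-s["eef_pos"])*1000,1))
E
```

```text
t 8.0 p [497.7   5.5 160.7] z [ 6.e-04 -7.e-04 -1.e+00] y-yaw -0.9563 F [-0.42  0.28 -3.54] T [-0.05  0.12 -0.03] w 0.167 q [-0.48  0.59  0.61  2.02 -0.53  0.69 -0.48]
ring [0.49539705 0.00632277 0.05450813] 53 rms 0.00023199775888295773
collar in tool [-0.0014404  -0.00206429  0.08365339]
[39.6  0.8 30.7]
[52.1  0.9 30.7]
```

Emit:
step_arm(series=[[[0,0,0],[0,0.1,-1.5],-1],[[0,0,0],[0,0,-1.2],-1],[[0,0,0],[0,0,-0.3],-1],[[0,0,0],[0,0,0],-1],[[0,0,0],[0,0,0],-1]])

```text
time_s: 8.5
eef_pos: [0.4976, 0.0076, 0.1307]
ee_rot: [2.993, 0.953, 0.0]
ft_force: [0.1, -0.1, -3.8]
width: 0.17
```

```bash
python3 - <<'E'
from h import *
r=cam("wrist","w9");s,M=tool()
x=ring(r,300)
print("collar in tool",M.T@(np.r_[x,.077]-s["eef_pos"]))
E
```

```text
t 8.55 p [497.7   7.7 130.8] z [ 7.e-04 -1.e-04 -1.e+00] y-yaw -0.9543 F [-0.08  0.03 -3.45] T [-0.01  0.12 -0.04] w 0.166 q [-0.45  0.63  0.56  2.04 -0.57  0.62 -0.44]
ring [0.49551448 0.00638752 0.0542348 ] 38 rms 0.00012332981601069655
collar in tool [-0.00256676 -0.00022772  0.05378949]
```

View pics/w9.png

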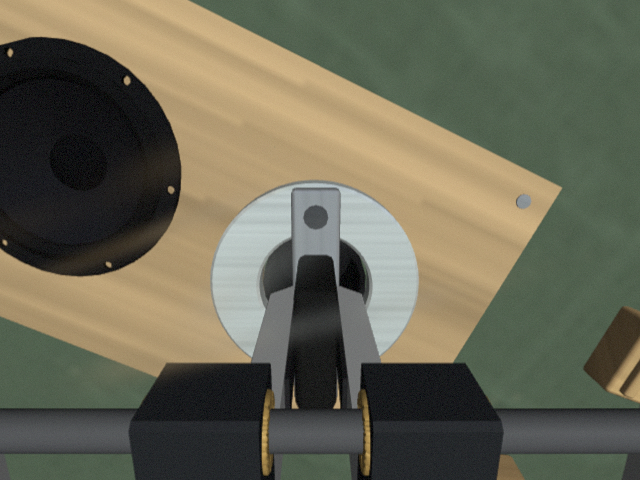

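Emit:
step_arm(series=[[[0,0,0],[0,0,-0.2],-1],[[0,0,0],[0,0,-0.2],-1],[[0,0,0],[0,0,-0.2],-1],[[0,0,0],[0,0,0],-1]])

```text
time_s: 8.95
eef_pos: [0.4972, 0.008, 0.1243]
ee_rot: [-2.993, -0.954, 0.001]
ft_force: [0.5, 0.5, -2.7]
width: 0.167
```

```bash
python3 - <<'E'
from h import *
tool()
E
```

```text
t 8.95 p [497.2   8.  124.3] z [-4.e-04  0.e+00 -1.e+00] y-yaw -0.9539 F [ 0.55  0.51 -2.74] T [-0.02  0.1  -0.01] w 0.167 q [-0.44  0.64  0.55  2.05 -0.58  0.61 -0.44]
```

Emit:
step_arm(series=[[[0,0,0],[0,0,-0.2],-1],[[0,0,0],[0,0,-0.2],-1],[[0,0,0],[0,0,-0.1],-1],[[0,0,0],[0,0,0],-1]])

```text
time_s: 9.35
eef_pos: [0.4973, 0.008, 0.1193]
ee_rot: [-2.993, -0.953, 0.0]
ft_force: [0.3, -0.9, -3.3]
width: 0.168
```

```bash
python3 - <<'E'
from h import *
tool();r=cam("side","s10")
f=r["frame"][110:250,180:330,::-1];cv2.imwrite("pics/s10c.png",cv2.resize(f,None,fx=4,fy=4,interpolation=cv2.INTER_CUBIC))
E
```

```text
t 9.35 p [497.3   8.  119.3] z [-2.e-04 -0.e+00 -1.e+00] y-yaw -0.9541 F [ 0.27 -0.94 -3.32] T [-0.06  0.15 -0.  ] w 0.168 q [-0.43  0.65  0.54  2.05 -0.59  0.6  -0.43]
```

View pics/s10c.png

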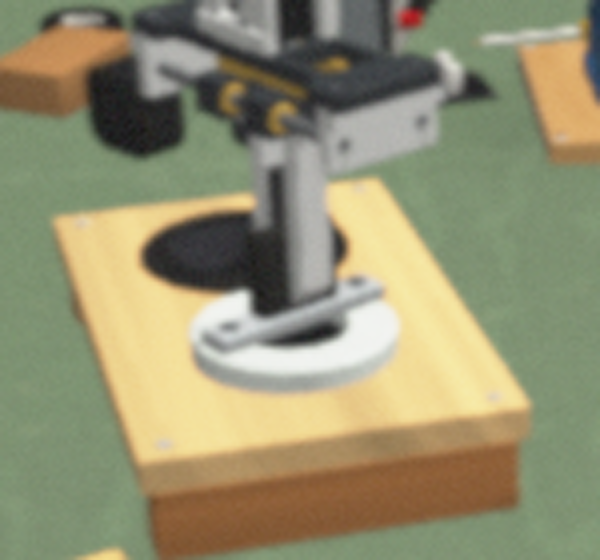

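Emit:
step_arm(series=[[[0,0,0],[0,0,-0.1],-1],[[0,0,0],[0,0,-0.1],-1],[[0,0,0],[0,0,0],-1]])

```text
time_s: 9.7
eef_pos: [0.4974, 0.0079, 0.1176]
ee_rot: [-2.993, -0.954, -0.0]
ft_force: [0.7, 0.3, -1.8]
width: 0.166
```

```bash
python3 - <<'E'
from h import *
tool()
E
```

```text
t 9.7 p [497.4   7.9 117.6] z [ 2.e-04  1.e-04 -1.e+00] y-yaw -0.954 F [ 0.65  0.29 -1.84] T [-0.04  0.28 -0.07] w 0.166 q [-0.43  0.65  0.54  2.05 -0.6   0.59 -0.43]
```

Emit:
step_arm(series=[[[0,0,-0.03],[0,0,-0.05],-1],[[0,0,-0.06],[0,-0.01,0],-1],[[0,0,-0.06],[0,-0.01,0],-1],[[0,0,-0.06],[0,-0.01,0],-1],[[0,0,-0.06],[0,-0.01,0],-1]])

```text
time_s: 10.2
eef_pos: [0.4976, 0.0075, 0.1173]
ee_rot: [3.095, 0.538, 0.001]
ft_force: [0.0, 0.1, 1.2]
width: 0.167
```

```bash
python3 - <<'E'
from h import *
tool()
E
```

```text
t 10.2 p [497.6   7.5 117.3] z [ 6.e-04 -1.e-04 -1.e+00] y-yaw -1.2266 F [0.02 0.13 1.15] T [-0.14  0.36  0.26] w 0.167 q [-0.47  0.67  0.62  2.05 -0.67  0.62 -0.62]
```

Emit:
step_arm(series=[[[0,0,-0.06],[0,-0.01,0],-1],[[0,0,-0.06],[0,-0.01,0],-1],[[0,0,-0.06],[0,-0.02,0],-1],[[0,0,-0.06],[0,-0.01,0],-1],[[0,0,-0.06],[0,-0.01,0],-1]])

```text
time_s: 10.7
eef_pos: [0.4977, 0.0067, 0.1173]
ee_rot: [3.14, 0.069, 0.001]
ft_force: [-0.7, -0.3, 1.3]
width: 0.165
```

```bash
python3 - <<'E'
from h import *
tool()
E
```

```text
t 10.7 p [497.7   6.7 117.3] z [ 8.e-04 -5.e-04 -1.e+00] y-yaw -1.5266 F [-0.68 -0.28  1.31] T [-0.31  0.36  0.3 ] w 0.165 q [-0.52  0.7   0.7   2.06 -0.75  0.66 -0.84]
```

Emit:
step_arm(series=[[[0,0,-0.06],[0,-0.01,0],-1],[[0,0,-0.06],[0,-0.02,0],-1],[[0,0,-0.06],[0,-0.01,0],-1],[[0,0,-0.06],[0,-0.01,0],-1],[[0,0,0],[0,0,0],-1]])

```text
time_s: 11.2
eef_pos: [0.4976, 0.006, 0.1172]
ee_rot: [3.126, -0.304, 0.001]
ft_force: [-1.2, -1.0, 0.9]
width: 0.17
```

```bash
python3 - <<'E'
from h import *
tool()
r=cam("wrist","w11");ring(r,300)
E
```

```text
t 11.2 p [497.6   6.  117.2] z [ 7.e-04 -1.e-03 -1.e+00] y-yaw -1.7647 F [-1.24 -0.96  0.86] T [-0.28  0.36  0.14] w 0.17 q [-0.56  0.72  0.77  2.06 -0.81  0.69 -1.02]
ring [0.49715373 0.00348908 0.05163695] 20 rms 0.005456406958534093
```

View pics/w11.png

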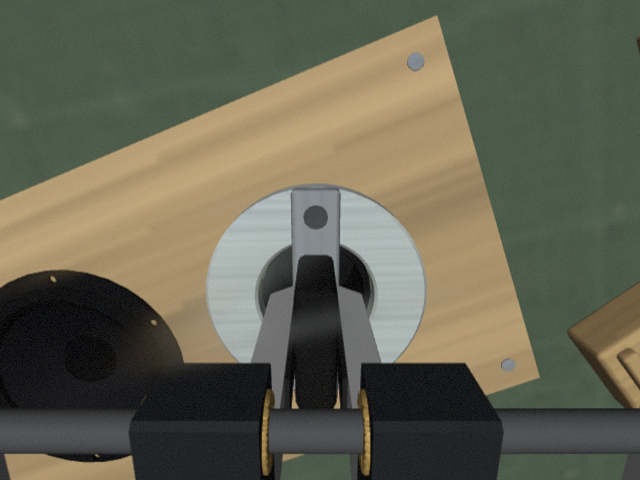

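Emit:
step_arm(series=[[[0,0,-0.06],[0,-0.01,0],-1],[[0,0,-0.06],[0,-0.01,0],-1],[[0,0,-0.05],[0,-0.01,0],-1],[[0,0,-0.03],[0,-0.01,0],-1],[[0,0,-0.02],[0,0,0],-1]])

```text
time_s: 11.75
eef_pos: [0.4976, 0.0056, 0.1171]
ee_rot: [3.074, -0.645, 0.001]
ft_force: [-0.3, -2.1, 2.1]
width: 0.171
```

```bash
python3 - <<'E'
from h import *
tool()
E
```

```text
t 11.75 p [497.6   5.6 117.1] z [ 6.e-04 -7.e-04 -1.e+00] y-yaw -1.9844 F [-0.27 -2.05  2.06] T [-0.55  0.36  0.27] w 0.171 q [-0.59  0.75  0.83  2.06 -0.86  0.72 -1.19]
```

Emit:
step_arm(series=[[[0,0,-0.02],[0,-0.01,0],-1],[[0,0,-0.02],[0,0,0],-1]])

```text
time_s: 11.95
eef_pos: [0.4975, 0.0055, 0.1171]
ee_rot: [3.06, -0.708, 0.001]
ft_force: [-0.6, -3.2, 1.7]
width: 0.166
```

```bash
python3 - <<'E'
from h import *
tool()
E
```

```text
t 11.95 p [497.5   5.5 117.1] z [ 5.e-04 -6.e-04 -1.e+00] y-yaw -2.0252 F [-0.55 -3.2   1.7 ] T [-0.68  0.38  0.27] w 0.166 q [-0.59  0.75  0.84  2.06 -0.87  0.73 -1.22]
```

Emit:
step_arm(series=[[[0,0,-0.02],[0,-0.03,0],-1],[[0,0,-0.02],[0,-0.02,0],-1]])

```text
time_s: 12.15
eef_pos: [0.4975, 0.0053, 0.117]
ee_rot: [3.046, -0.769, 0.0]
ft_force: [-0.8, -1.9, 1.3]
width: 0.167
```

```bash
python3 - <<'E'
from h import *
tool()
E
```

```text
t 12.15 p [497.5   5.3 117. ] z [ 3.e-04 -1.e-04 -1.e+00] y-yaw -2.0656 F [-0.79 -1.92  1.26] T [-0.53  0.29  0.22] w 0.167 q [-0.6   0.76  0.85  2.06 -0.87  0.73 -1.25]
```

Emit:
step_arm(series=[[[0,0,-0.02],[0,0,0],-1],[[0,0,0],[0,0,0],-1]])

```text
time_s: 12.35
eef_pos: [0.4973, 0.0055, 0.1169]
ee_rot: [3.038, -0.798, -0.0]
ft_force: [-0.4, -1.6, 1.7]
width: 0.165
```

```bash
python3 - <<'E'
from h import *
tool()
E
```

```text
t 12.35 p [497.3   5.5 116.9] z [-1.e-04 -2.e-04 -1.e+00] y-yaw -2.0843 F [-0.38 -1.59  1.73] T [-0.58  0.36  0.34] w 0.165 q [-0.6   0.76  0.85  2.06 -0.88  0.74 -1.26]
```

Emit:
step_arm(series=[[[0,0,-0.02],[0,0,0],-1],[[0,0,-0.01],[0,0,0],-1]])

```text
time_s: 12.55
eef_pos: [0.4971, 0.0055, 0.1169]
ee_rot: [3.026, -0.843, -0.001]
ft_force: [-1.4, -1.5, 0.5]
width: 0.167
```

```bash
python3 - <<'E'
from h import *
tool()
E
```

```text
t 12.55 p [497.1   5.5 116.9] z [-5.e-04 -0.e+00 -1.e+00] y-yaw -2.1142 F [-1.4  -1.51  0.53] T [-0.58  0.42  0.68] w 0.167 q [-0.6   0.76  0.86  2.06 -0.88  0.74 -1.29]
```

Emit:
step_arm(series=[[[0,0,-0.02],[0,0,0],-1],[[0,0,-0.01],[0,0,0],-1]])

```text
time_s: 12.75
eef_pos: [0.4972, 0.0056, 0.1169]
ee_rot: [3.013, -0.888, -0.001]
ft_force: [-1.8, -2.1, 2.1]
width: 0.173
```

```bash
python3 - <<'E'
from h import *
tool()
E
```

```text
t 12.75 p [497.2   5.6 116.9] z [-5.e-04 -1.e-04 -1.e+00] y-yaw -2.1438 F [-1.82 -2.12  2.12] T [-0.58  0.5   0.9 ] w 0.173 q [-0.61  0.77  0.87  2.06 -0.89  0.75 -1.31]
```

Emit:
step_arm(series=[[[0,0,0.03],[0,0,0],-1],[[0,0,0.03],[0,0,0.05],-1],[[0,0,0],[0,0,0],-1]])

```text
time_s: 13.05
eef_pos: [0.4971, 0.0055, 0.1175]
ee_rot: [-3.038, 0.798, 0.0]
ft_force: [-1.1, -1.7, 0.9]
width: 0.165
```

```bash
python3 - <<'E'
from h import *
tool()
E
```

```text
t 13.05 p [497.1   5.5 117.5] z [-1.e-04  7.e-04 -1.e+00] y-yaw -2.0844 F [-1.07 -1.65  0.92] T [-0.42  0.54  0.2 ] w 0.165 q [-0.6   0.76  0.85  2.06 -0.88  0.74 -1.26]
```

Emit:
step_arm(series=[[[0,0,0.02],[0,0,0.1],-1],[[0,0,0.01],[0,0,0.2],-1],[[0,0,0],[0,0,0.2],-1]])

```text
time_s: 13.35
eef_pos: [0.4973, 0.006, 0.1224]
ee_rot: [-3.049, 0.752, 0.001]
ft_force: [0.4, -0.8, -4.2]
width: 0.167
```

```bash
python3 - <<'E'
from h import *
tool()
E
```

```text
t 13.35 p [497.3   6.  122.4] z [-3.e-04  1.e-03 -1.e+00] y-yaw -2.0541 F [ 0.39 -0.77 -4.19] T [-0.07  0.28  0.04] w 0.167 q [-0.6   0.75  0.85  2.05 -0.86  0.74 -1.25]
```

Torque free; lift straight out and look at the holes.

Emit:
step_arm(series=[[[0,0,0],[0,0,0.4],-1],[[0,0,0],[0,0,0.8],-1],[[0,0,0],[0,0,1.5],-1],[[0,0,0],[0,0,1.5],-1],[[0,0,0],[0,0,0],-1]])

```text
time_s: 13.85
eef_pos: [0.4989, 0.0052, 0.1666]
ee_rot: [-3.049, 0.751, -0.006]
ft_force: [0.7, -1.1, -3.0]
width: 0.165
```

Emit:
step_arm(series=[[[0,0,0.06],[0.7,-2,0],-1],[[0,0,0.1],[1.2,-4,0],-1],[[0,0,0.1],[1.2,-4.4,0],-1],[[0,0,0.1],[1.2,-4.4,0],-1],[[0,0,0.1],[1.1,-4,0],-1]])

```text
time_s: 14.35
eef_pos: [0.5516, -0.1846, 0.1643]
ee_rot: [3.141, -0.031, 0.0]
ft_force: [0.2, 0.4, -4.0]
width: 0.167
```

```bash
python3 - <<'E'
from h import *
tool();r=cam("top","t12");
f=r["frame"][215:350,170:400,::-1];cv2.imwrite("pics/t12c.png",cv2.resize(f,None,fx=3.4,fy=3.4,interpolation=cv2.INTER_CUBIC))
E
```

```text
t 14.35 p [ 551.6 -184.6  164.3] z [ 2.e-04 -3.e-04 -1.e+00] y-yaw -1.5904 F [ 0.21  0.37 -3.97] T [0.03 0.08 0.03] w 0.167 q [-0.18  0.73  0.75  1.79 -0.64  0.88 -0.71]
```

View pics/t12c.png

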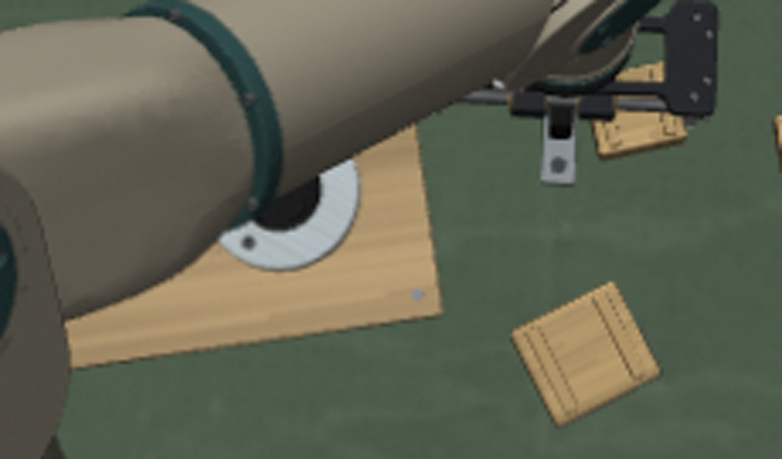

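```bash
python3 - <<'E'
from h import *
r=cam("top")
b=blob(r,(242.6,285.8),3);print(b)
P=unproj(r,b,.077)[0];v=np.array([.4967,.0059])-P[:2];print(P,np.hypot(*v),np.arctan2(v[1],v[0]))
s=cam("side")
f=s["frame"][150:250,180:330,::-1];cv2.imwrite("pics/s12c.png",cv2.resize(f,None,fx=5,fy=5,interpolation=cv2.INTER_CUBIC))
E
```

```text
[242.58549223 285.8873057 ]
[0.45945541 0.02528124 0.077     ] 0.041985613046956735 -0.47981632732869867
```

View pics/s12c.png

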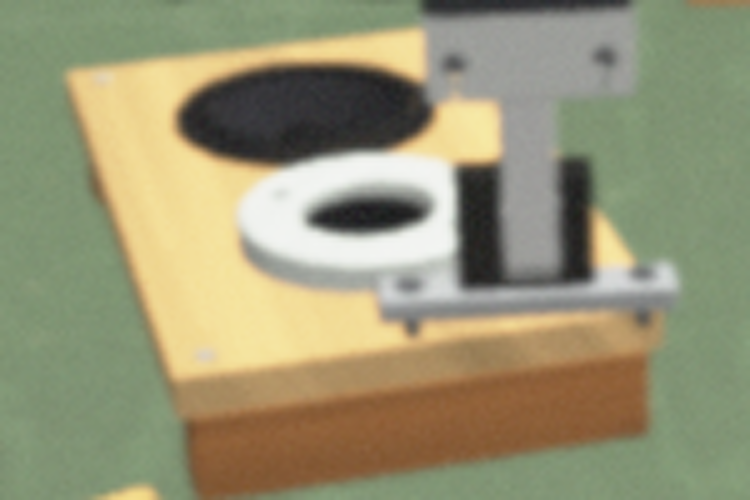

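Emit:
step_arm(series=[[[0,0,0.1],[0.7,-2.5,0],-1],[[0,0,0.1],[0.7,-2,0],-1],[[0,0,0.09],[0.3,-0.9,0],-1],[[0,0,0],[0,0,0],-1],[[0,0,0],[0,0,0],-1]])

```text
time_s: 15.0
eef_pos: [0.568, -0.2347, 0.1639]
ee_rot: [-3.112, -0.415, 0.001]
ft_force: [0.3, 0.9, -3.3]
width: 0.167
```

Emit:
step_arm(series=[[[0,0,0],[0,0,-3],-1],[[0,0,0],[0,0,-1],-1],[[0,0,0],[0,0,0],-1],[[0,0,0],[0,0,0],-1],[[0,0,0],[0,0,0],-1]])

```text
time_s: 15.5
eef_pos: [0.5689, -0.2367, 0.1255]
ee_rot: [3.113, 0.417, 0.002]
ft_force: [-0.3, 0.0, -4.3]
width: 0.164
```

```bash
python3 - <<'E'
from h import *
r=cam("wrist","w13");s,M=tool()
f=r["frame"][150:430,190:450,::-1];cv2.imwrite("pics/w13c.png",cv2.resize(f,None,fx=2.1,fy=2.1,interpolation=cv2.INTER_CUBIC))
E
```

```text
t 15.55 p [ 569.  -236.8  125.5] z [ 1.6e-03 -7.0e-04 -1.0e+00] y-yaw -1.3041 F [ 0.41 -0.26 -3.25] T [-0.03  0.12 -0.04] w 0.165 q [-0.02  0.79  0.63  1.72 -0.61  0.83 -0.41]
```

View pics/w13c.png

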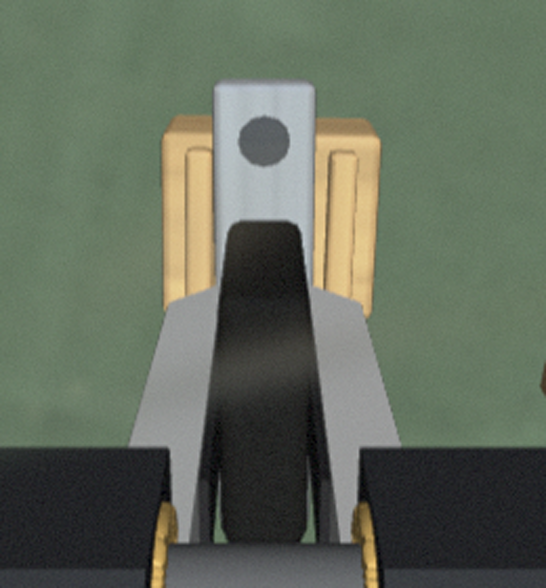

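```bash
python3 - <<'E'
from h import *
r=cam("wrist");s,M=tool()
# rebuild w4 camera
T=np.eye(4);T[:3,:3]=M;T[:3,3]=s["eef_pos"]
C=r["world_to_cam"]@T  # tool->cam
a=-1.2959;M0=np.array([[-np.sin(a),np.cos(a),0],[np.cos(a),np.sin(a),0],[0,0,-1]]).T
y=np.array([np.cos(a),np.sin(a),0]);z=np.array([0,0,-1.]);M0=np.c_[np.cross(y,z),y,z]
T0=np.eye(4);T0[:3,:3]=M0;T0[:3,3]=[.5696,-.2366,.2467]
r0=dict(r);r0["world_to_cam"]=C@np.linalg.inv(T0)
c=lambda p:(np.array(p)+.5)/4-.5+[270,145]
# rest top corners
def tl(p,z): return np.round(M0.T@(unproj(r0,c(p),z)[0]-T0[:3,3])*1000,1)
print("rest far",tl((195,163),.03),"near",tl((192,412),.03),"L",tl((52,290),.03),"R",tl((335,290),.03))
print("bar far",tl((187,58),.04),"near",tl((187,538),.04),"pins",tl((185.5,117),.04),tl((186,493),.04))
E
```

```text
t 15.6 p [ 568.9 -236.8  125.4] z [ 1.5e-03 -6.0e-04 -1.0e+00] y-yaw -1.3041 F [ 0.17 -0.3  -3.57] T [-0.03  0.14 -0.03] w 0.167 q [-0.02  0.79  0.63  1.72 -0.61  0.83 -0.41]
rest far [ 27.2   3.1 216.7] near [-29.5   2.5 216.7] L [ -1.2 -28.8 216.7] R [ -1.2  34.3 216.7]
bar far [ 50.6   1.3 206.7] near [-56.3   1.3 206.7] pins [ 38.3   1.  206.7] [-45.5   1.1 206.7]
```

Emit:
step_arm(series=[[[0,0,0],[0.2,-0.2,-1.5],-1],[[0,0,0],[0,0,-1.5],-1],[[0,0,0],[0,0,-1],-1],[[0,0,0],[0,0,0],-1],[[0,0,0],[0,0,0],-1]])

```text
time_s: 16.1
eef_pos: [0.57, -0.2387, 0.0839]
ee_rot: [-3.113, -0.417, 0.002]
ft_force: [-0.2, 0.3, -2.8]
width: 0.169
```

```bash
python3 - <<'E'
from h import *
r=cam("wrist","w14");s,M=tool()
f=r["frame"][150:430,190:450,::-1];cv2.imwrite("pics/w14c.png",cv2.resize(f,None,fx=2.1,fy=2.1,interpolation=cv2.INTER_CUBIC))
E
```

```text
t 16.15 p [ 570.4 -238.9   84.4] z [-0.e+00 -3.e-04 -1.e+00] y-yaw -1.3043 F [ 0.32  0.56 -2.93] T [-0.01  0.08 -0.03] w 0.166 q [ 0.01  0.85  0.59  1.74 -0.65  0.76 -0.38]
```

View pics/w14c.png

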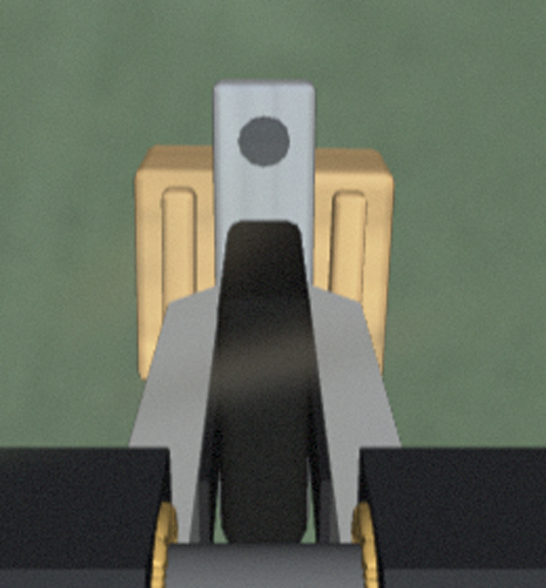

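Emit:
step_arm(series=[[[0,0,0],[0,0,-0.6],-1],[[0,0,0],[0,0,-0.4],-1],[[0,0,0],[0,0,-0.2],-1],[[0,0,0],[0,0,0],-1],[[0,0,0],[0,0,0],-1]])

```text
time_s: 16.65
eef_pos: [0.5704, -0.2386, 0.0725]
ee_rot: [3.114, 0.418, 0.0]
ft_force: [-0.5, 0.2, -2.7]
width: 0.168
```

Emit:
step_arm(series=[[[0,0,0],[0,0,-0.1],-1],[[0,0,0],[0,0,0],-1]])

```text
time_s: 16.85
eef_pos: [0.5704, -0.2385, 0.0715]
ee_rot: [3.114, 0.418, 0.0]
ft_force: [-0.1, -0.3, -4.1]
width: 0.165
```

```bash
python3 - <<'E'
from h import *
tool()
E
```

```text
t 16.85 p [ 570.4 -238.5   71.5] z [ 2.e-04  0.e+00 -1.e+00] y-yaw -1.304 F [-0.13 -0.34 -4.13] T [ 0.02  0.23 -0.01] w 0.165 q [ 0.02  0.86  0.57  1.75 -0.66  0.73 -0.37]
```

Emit:
step_arm(series=[[[0,0,0],[0,0,-0.08],-1],[[0,0,0],[0,0,0],-1]])

```text
time_s: 17.05
eef_pos: [0.5704, -0.2386, 0.0707]
ee_rot: [3.114, 0.418, 0.0]
ft_force: [-0.3, 0.3, -2.3]
width: 0.168
```

```bash
python3 - <<'E'
from h import *
tool()
E
```

```text
t 17.05 p [ 570.4 -238.6   70.7] z [ 2.e-04 -0.e+00 -1.e+00] y-yaw -1.304 F [-0.34  0.29 -2.26] T [-0.05  0.08 -0.03] w 0.168 q [ 0.02  0.87  0.57  1.75 -0.66  0.73 -0.37]
```

Emit:
step_arm(series=[[[0,0,0],[0,0,-0.05],-1],[[0,0,0],[0,0,0],-1],[[0,0,0],[0,0,0],-0.4],[[0,0,0],[0,0,0],-0.2],[[0,0,0],[0,0,0],-0.1]])

```text
time_s: 17.55
eef_pos: [0.5705, -0.2387, 0.0702]
ee_rot: [3.113, 0.418, 0.001]
ft_force: [-0.2, 0.3, -0.0]
width: 0.385
```

Emit:
step_arm(series=[[[0,0,0],[0,0,0],-0.1],[[0,0,0],[0,0,0],-0.1],[[0,0,0],[0,0,0.5],-0.1],[[0,0,0],[0,0,1.5],-0.1],[[0,0,0],[0,0,3],-0.1]])

```text
time_s: 18.05
eef_pos: [0.5692, -0.2379, 0.1199]
ee_rot: [-3.112, -0.417, 0.005]
ft_force: [-0.1, 0.2, 0.2]
width: 0.452
```

Emit:
step_arm(series=[[[0,0,0],[0,0,4],0],[[0,0,0],[0,0,4],0],[[0,0,0],[0,0,4],0.3],[[0,0,0],[0,0,0],0.5],[[0,0,0],[0,0,0],1]])

```text
time_s: 18.55
eef_pos: [0.5707, -0.2388, 0.242]
ee_rot: [3.113, 0.418, 0.004]
ft_force: [-1.7, 1.4, 0.5]
width: 0.722
```

```bash
python3 - <<'E'
from h import *
tool();r=cam("wrist","w15");s,M=tool();cam("side","s15")
E
```

```text
t 18.55 p [ 570.7 -238.8  242. ] z [ 2.8e-03 -6.0e-04 -1.0e+00] y-yaw -1.3041 F [-1.69  1.42  0.49] T [-0.02  0.17  0.02] w 0.722 q [-0.07  0.67  0.73  1.61 -0.5   1.05 -0.5 ]
t 18.6 p [ 570.1 -238.1  240.5] z [ 3.e-04  5.e-04 -1.e+00] y-yaw -1.3039 F [-0.23 -0.14  0.68] T [-0.03  0.17  0.02] w 0.763 q [-0.07  0.67  0.73  1.61 -0.5   1.05 -0.5 ]
```

View pics/w15.png

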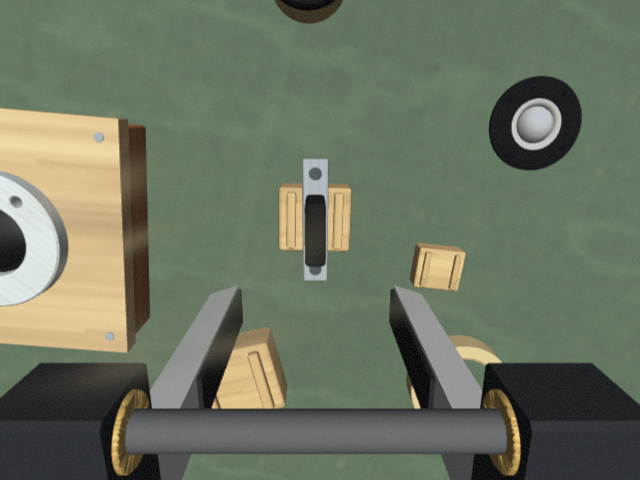

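View pics/s15.png

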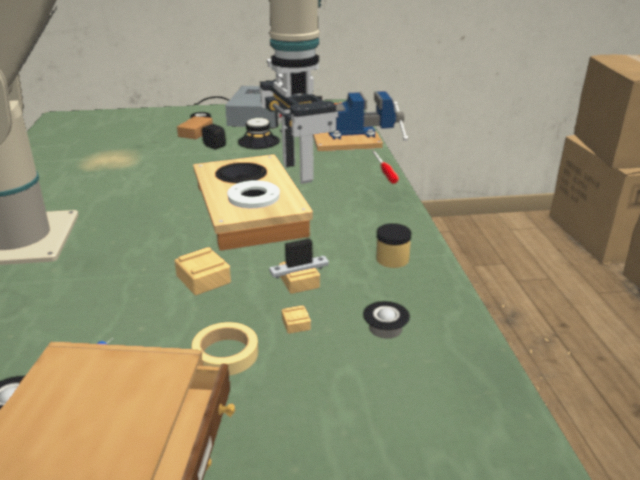

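Emit:
step_arm(series=[[[0,0,0],[-1.3,4,0],1],[[0,0,0],[-1.4,4.5,0],1],[[0,0,0],[-1.4,4.5,0],1],[[0,0,0],[-1.4,4.5,0],1],[[0,0,0],[-1.4,4,0],1]])

```text
time_s: 19.15
eef_pos: [0.4996, -0.0211, 0.2388]
ee_rot: [-3.113, -0.419, 0.005]
ft_force: [0.5, 0.6, 0.8]
width: 0.997
```

Emit:
step_arm(series=[[[0,0,0],[0,2,0],1],[[0,0,0],[0,0,0],1],[[0,0,0],[0,0,0],1],[[0,0,0],[0,0,0],1]])

```text
time_s: 19.55
eef_pos: [0.5013, -0.0054, 0.24]
ee_rot: [3.113, 0.414, -0.001]
ft_force: [0.0, 0.3, 0.4]
width: 1.001
```

```bash
python3 - <<'E'
from h import *
s,M=tool();r=cam("wrist","w16")
x=ring(r,290)
for a in (0,np.pi):
  print(proj(r,np.r_[x+.042*np.array([np.cos(-.46+a),np.sin(-.46+a)]),.077]))
E
```

```text
t 19.55 p [501.3  -5.4 240. ] z [-3.0e-04 -1.3e-03 -1.0e+00] y-yaw -1.3066 F [0.03 0.33 0.39] T [-0.03  0.15 -0.  ] w 1.001 q [-0.58  0.51  0.8   1.93 -0.47  0.9  -0.85]
ring [0.49564728 0.00610623 0.05462604] 47 rms 0.00019744254016744358
[[334.83022499 193.05853021]]
[[263.52284347 272.13858942]]
```

View pics/w16.png

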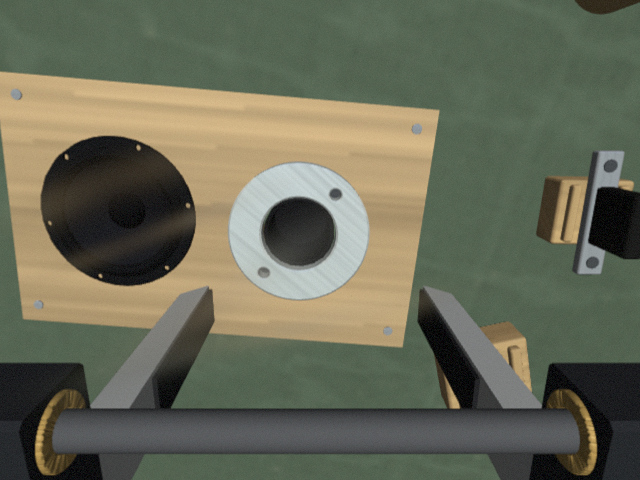

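```bash
python3 - <<'E'
from h import *
r=cam("wrist")
holes(r,(335,194),(264,272),w=8)
q=unproj(r,[(416.5,129),(387.5,331),(16,94.5),(39,304.5)],.06)
for a,b in((0,1),(2,3)):v=q[a]-q[b];print("bx yaw",np.arctan2(v[1],v[0]))
E
```

```text
px [335.11193301 193.49239358] [263.34203331 271.31692767] pts [ 0.5330875  -0.01289788  0.077     ] [0.45870925 0.02502518 0.077     ] mid [0.49589838 0.00606365 0.077     ] d 0.08348822536993235 yaw -0.4715104650336798
bx yaw 0.18067129900843185
bx yaw 0.18458463286197344
```

```bash
python3 -c "
from plant import manip
print(manip.sign_off(),manip.state()['time_s'])"
```

```text
the job is handed in; nothing more can be done
the job is handed in; nothing more can be done
```

The collar is turned up tight against its stop, and the spanner is back level on its middle-sized rest. I handed the job in at about 20 s of the 61 s allowed.

- **Fit:** Both pins went into the holes before any turning. They met almost no resistance until the bar touched the collar, at the height worked out from the sizes.
- **Turning:** The collar turned clockwise with about 0.3 N m of drag. I stopped when the torque rose to 0.9 N m at the stop. Every wrist force I read was about 6 N or less.
- **Collar check:** With the spanner out, the holes lay at -0.47 rad in the world and the baffle at 0.18 rad. That puts the collar at about 1.25, which is the stop. An earlier rough estimate from the top camera, with only one hole visible, gave 1.25 to 1.27.
- **Rest check:** The last pictures showed the spanner between the ridges and about 1 mm nearer the rest's middle than it started. The bystanders showed no movement in the pictures, and the gripper was open and well clear.
- **Could not check:** `sign_off()` gives no verdict, and the state could no longer be read after it, so I have no check of the second after the job was handed in. No check failed.

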